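# Find the stuck topping pump and shut its spout

### The job

One of the two pumps of the topping dispenser is stuck, and nothing shows which. Push both plungers gently down from above: the sound one goes fully home; the other turns stiff part-way, so push it until it stiffens, stop without forcing it, and leave it there. Then slide the shutter all the way across to the stuck pump's spout, and do not disturb the things around.

Things in the scene. Friction and masses are not known exactly. Their poses are not given: they have to be found in the camera images.
- dispenser: Fixed steel twin-pump dispenser, box 160 (its x) x 290 (its y) x 120 mm; origin: centre of its underside; z up. Its -x side, with two spouts (y = +75 and -75 mm, 85 mm high) and a drip tray 10 mm high reaching to x = -130 mm, faces roughly to the robot; +y is its left. Vertical pump axes at x = +20 mm, y = +75 (left) and -75 mm (right), through collars of radius 21 mm, top 134 mm high.
- plunger_left (a joint): Depth (m) of the left (+y) plunger: 0 up, 0.045 fully home (hard stop). Starts 0 to 6 mm down; stays where left. Sound: a steady push of about 3 N all the way. Stuck: as easy at first, then from a depth of 18 to 26 mm the push grows about 1.5 N per mm for 10 mm, then it blocks; let go, it springs back a few mm. Either may be stuck, always exactly one. More than 30 N breaks a plunger.
- plunger_right (a joint): The same for the right (-y) plunger, which looks and behaves alike.
- left_knob_top (a point): Centre of the top face of the left plunger's black mushroom knob (44 mm diameter, flat top 36 mm across, knob 18 mm thick on a 12 mm rod); 200 mm above the counter when the plunger is fully up, 155 mm when fully home.
- right_knob_top (a point): The same point on the right plunger's knob.
- shutter (a joint): Position in m of the one shared shutter along the dispenser's y axis: +0.075 (end stop) is across the left spout, -0.075 (end stop) across the right spout; starts near the middle, covering neither. Slides against about 1.5 N and stays where it is left.
- shutter_tab (a point): Centre of the top of the shutter's upright black tab, a block 12 mm (dispenser x) x 40 mm (dispenser y) x 34 mm high; its top is 166 mm and its foot 132 mm above the counter, 85 mm from the dispenser's centre towards -x. The steel shutter plate below it is 56 mm wide. Push the tab sideways on its end face.
- mug: Bystander: white mug, 80 mm across, 92 mm high, handle at +y, standing beside the dispenser; origin at the centre of its underside.
- straws: Bystander: grey beaker 74 mm across, 100 mm high, with black straws up to 180 mm high; origin at the centre of its underside.
- cup_stack: Bystander: stack of white paper cups, 86 mm across, 135 mm high, beyond the dispenser's far left corner; origin at the centre of its underside.

How it is judged:
On the way, in this order (a step that is already met when the one before it is completed fails the run):
1. both plungers tried: one fully home, the other pushed down to where it stiffens, the shutter not yet across a spout (((value of joint plunger_left between 0.017 and 0.038 m and value of joint plunger_right above 0.041 m) or (value of joint plunger_right between 0.017 and 0.038 m and value of joint plunger_left above 0.041 m)) and value of joint shutter between -0.05 and 0.05 m), for 0.1 s.
2. the shutter across the stuck pump's spout (((value of joint plunger_left between 0.017 and 0.038 m and value of joint plunger_right above 0.041 m and value of joint shutter above 0.065 m) or (value of joint plunger_right between 0.017 and 0.038 m and value of joint plunger_left above 0.041 m and value of joint shutter below -0.065 m))), for 0.1 s.
At the end, for the whole second after the job is handed in: The sound plunger is fully home (at least 41 of 45 mm down), the stuck one is left at 17 to 38 mm where it stiffened, the shutter is across the stuck pump's spout (at least 65 mm from the middle towards it), and the bystanders stand at rest (((value of joint plunger_left between 0.017 and 0.038 m and value of joint plunger_right above 0.041 m and value of joint shutter above 0.065 m) or (value of joint plunger_right between 0.017 and 0.038 m and value of joint plunger_left above 0.041 m and value of joint shutter below -0.065 m)) and linear speed of each of mug, straws, cup_stack below 0.02 m/s); the robot touches nothing.
It fails at once if a plunger was forced (more than 30 N) (contact force between any of plunger_left, plunger_right and the fingers above 30 N or contact force between any of plunger_left, plunger_right and the arm above 30 N).
It fails at once if a bystander was disturbed (distance of any of mug, straws, cup_stack from where it was at the start of the episode above 0.03 m or angle between any of mug, straws, cup_stack's own z axis and vertical above 0.3 rad).
It also fails if it takes over 53 s, if anything falls off the work surface, if the arm or the gripper's body presses on something with over 40 N, if the wrist force passes 120 N, or if a joint passes its speed limit or range.

### The arm

A 6-joint arm with a two-finger parallel gripper is mounted at the origin on the work surface. World frame = base frame: x ahead of the robot, y to its left, z up, the work surface at z = 0. Lengths are in m, angles in rad, forces in N, time in s.
With the tool pointing down it reaches from about 0.3 to 0.775 m from the base axis. Payload 14.6 kg.
Tool frame: the origin (TCP) lies between the finger pads; the fingertips stand 17 mm ahead of it and the grasp point (between the pads) lies 2 mm behind it (nose_length is the y of the fingertips in the tool frame, in m); y points along the fingers, z is the direction in which the jaws open and shut, and the axes are right-handed (so a half turn about y gives the same grasp; the last joint's range is limited). The gripper opens to 94 mm and grips with 3 to 60 N. Pads are 16 mm wide; open, the fingers measure 119 mm over their backs; the gripper's body (75 mm by 177 mm) begins 78 mm behind the grasp point.
Start: joints at [-1.356, 0.3, 1.521, -0, 1.321, -0.067], TCP at [0.153, -0.528, 0.222] pointing down, gripper open.
Joint ranges: [-3.03, 3.03], [-0.79, 2.21], [0.23, 2.52], [-1.04, 4.18], [0, 3.07], [-2.55, 2.55]. Speed limits (rad/s): [2.22, 2.22, 2.57, 3.14, 3.14, 3.14].

### API

Orientations are given as a unit quaternion [w, x, y, z].
In Python, from cell import read_state, read_camera, sign_off, nose_length gives the robot as it stands.
- The arm moves only by the tool play_rows, never from a script. Its argument "targets" is a list of rows, each an object of numbers: "dx", "dy", "dz": the shift along the tool's x, y, z in m; "wx", "wy", "wz": the turn, a rotation vector about the tool's x, y, z in rad; "grip": the finger opening in m, from 0 to 0.094. In form: [{"dx": .., "dy": .., "dz": .., "wx": .., "wy": .., "wz": .., "grip": ..}, ...]. A call has 1 to 8 rows; each row shifts and turns the commanded pose from where the row before left it, along the tool's axes as they then stand; what a row does not reach is not made up. A row lasts 1/12 s, in which the tool goes at most 41.7 mm and 7.16 degrees, less where a joint would pass 70% of its speed; a pose out of reach is approached as far as the arm can. A call is refused whole if a number of a shift passes 0.0417 or a number of a turn 0.125, either way. A call with a gripper value outside its range is refused whole. The fingers move at their own pace and stop on an object; "newtons" is the grip in N (left out, the last holds). Time passes only in rows, so rows that do not move let the fingers close. It gives the time, the measured TCP pose, the force and the opening at its end, in the units of the state.
- read_state(): the state, without advancing time (a new reading comes with each control period).
- read_camera(name): name is "side" or "top" or "wrist"; returns a dict with "img" (400x640x3 uint8, red, green, blue), "intrinsics" (3x3 intrinsics, pixels), "eye" and "orientation" of the camera in the world; the wrist camera has in their place "tool_from_camera" (4x4, takes a point from camera to tool coordinates, whose origin is the TCP and whose axes are the tool frame's). Camera axes: x right, y down, z forward; pixel columns grow to the right and rows downward; lengths in m; the calibration is good to about 2 mm. A picture is of the moment at which its call begins: read the wrist's pose just before it. There is no depth.
- sign_off(): hands the job in, once; it reports no verdict.
The state is a dict: "time": time; "qpos": joint angles; "qvel": joint speeds; "effort": joint torques, N m; "tool_pos": TCP position; "orientation": TCP orientation; "force": force on the tool from outside, world axes, zero at the start; "moment": the same for the moment, N m; "width": finger opening in m.
Only numpy, scipy, OpenCV 4.12 (cv2) and the standard library are available. Lean on these libraries where they do the work, as an engineer would, in place of code of your own. Each camera call takes 0.05 s, during which the arm holds its last target.

## Working session

There is one attempt and no reset: what is moved stays moved. The work goes in short steps, Python scripts to look and compute and a tool call to move; the robot and the scene stay as the last step left them, time stands still between calls to the robot, and variables do not carry over. Pictures are saved under pics/ and viewed, and the job is handed in when it is done.

Besides the shell and the picture viewer there is one more tool, called after "Emit:" as name([rows], argument=value, ...), one row to a line, values as JSON. play_rows: Moves the arm, as the interface text tells. Its arguments: {"type":"object","properties":{"targets":{"type":"array"},"newtons":{"type":"number"}},"required":["targets"]}

```bash
mkdir -p pics; ls; python3 - <<'E'
from cell import *
import cv2,numpy as np
s=read_state()
for k in s: print(k,np.round(s[k],4))
print(nose_length)
for n in ["side","top","wrist"]:
    c=read_camera(n); cv2.imwrite(f"pics/{n}0.png",c["img"][:,:,::-1])
    print(n,{k:np.round(v,4).tolist() for k,v in c.items() if k!="img"})
E
```

```text
pics
time 0.0
qpos [-1.3556  0.3005  1.5216 -0.      1.3207 -0.0666]
qvel [-0.0003  0.0013  0.0002  0.0008  0.0007 -0.0013]
effort [ 2.40000e-03 -5.31810e+01 -3.52734e+01  7.09000e-02  2.44000e-02
 -1.00000e-04]
tool_pos [ 0.1529 -0.5281  0.2219]
orientation [ 0.0993 -0.0993  0.7005 -0.6997]
force [0.2297 0.4387 0.5589]
moment [ 0.0285  0.0472 -0.0067]
width 0.0943
0.017
side {'intrinsics': [[432.0373, 0.0, 324.14], [0.0, 432.0373, 194.8153], [0.0, 0.0, 1.0]], 'eye': [1.1492, -0.5225, 0.9936], 'orientation': [-0.3355, 0.8753, 0.3223, -0.1318]}
top {'intrinsics': [[465.2476, 0.0, 321.9658], [0.0, 465.2476, 191.3519], [0.0, 0.0, 1.0]], 'eye': [0.3994, 0.073, 1.4707], 'orientation': [0.0549, -0.6998, 0.7092, -0.065]}
wrist {'intrinsics': [[299.8061, 0.0, 317.7787], [0.0, 299.8061, 196.3624], [0.0, 0.0, 1.0]], 'tool_from_camera': [[0.0014, 0.9612, 0.2759, -0.0806], [-0.0016, -0.2759, 0.9612, -0.163], [1.0, -0.0017, 0.0011, 0.0001], [0.0, 0.0, 0.0, 1.0]]}
```

View pics/top0.png

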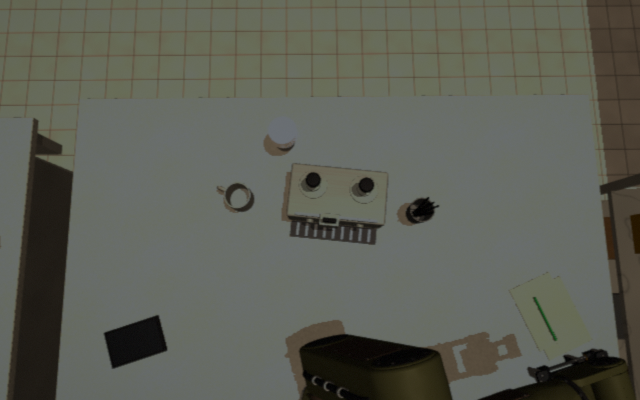

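View pics/side0.png

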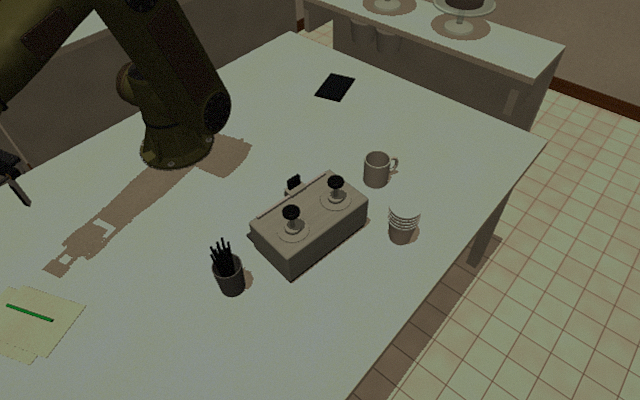

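The top view shows the left knob near (313,179), the right knob near (366,185), the tab near (329,220) and the straws near (421,209). Next I enlarge the crops and measure with masks.

```bash
python3 - <<'E'
import cv2,numpy as np
t=cv2.imread('pics/top0.png');s=cv2.imread('pics/side0.png')
a=cv2.resize(t[120:260,200:460],None,fx=3,fy=3,interpolation=cv2.INTER_CUBIC)
b=cv2.resize(s[140:310,200:440],None,fx=3.3,fy=3.3,interpolation=cv2.INTER_CUBIC)
cv2.imwrite('pics/topc.png',cv2.convertScaleAbs(a,alpha=1.6));cv2.imwrite('pics/sidec.png',cv2.convertScaleAbs(b,alpha=1.8))
for n,im,roi in (('top',t,(270,150,410,250)),('side',s,(240,160,380,260))):
    x0,y0,x1,y1=roi; g=cv2.cvtColor(im,cv2.COLOR_BGR2GRAY)[y0:y1,x0:x1]
    m=(g<50).astype(np.uint8)
    k,l,st,c=cv2.connectedComponentsWithStats(m)
    for i in range(1,k):
        if st[i,4]>15: print(n,st[i,0]+x0,st[i,1]+y0,st[i,2:],c[i]+[x0,y0])
E
```

```text
top 305 172 [ 16  16 185] [312.47027027 179.78378378]
top 358 178 [ 16  15 187] [365.62032086 184.90909091]
top 406 206 [ 4 15 46] [407.82608696 213.2173913 ]
top 288 216 [ 94  28 950] [332.64315789 228.71789474]
top 322 218 [14  5 65] [328.6        220.03076923]
side 287 174 [ 14  16 132] [293.34090909 181.6969697 ]
side 327 175 [ 17  22 199] [335.1758794  182.84924623]
side 290 201 [  78   59 1177] [334.52166525 235.61342396]
side 282 205 [ 18  23 239] [290.74476987 213.22594142]
side 247 232 [23 28 76] [256.39473684 245.17105263]
```

View pics/topc.png

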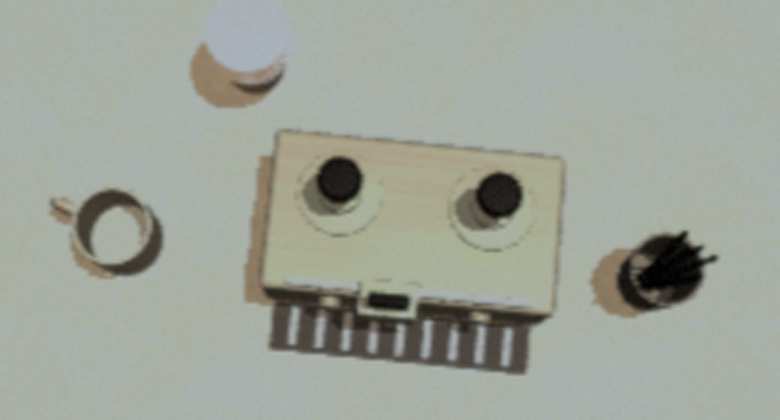

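View pics/sidec.png

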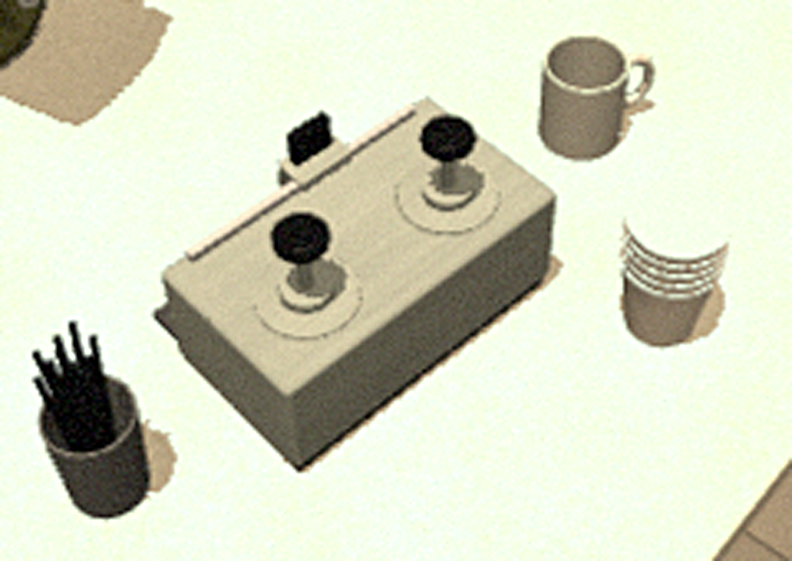

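The top and side crops both show the two knobs clear, the tab at the front near mid-track, the mug left and the straws right of the dispenser.

```bash
cat > h.py <<'E'
import numpy as np
from scipy.spatial.transform import Rotation as R
K={'side':(432.0373,324.14,194.8153,[1.1492,-0.5225,0.9936],[-0.3355,0.8753,0.3223,-0.1318]),
'top':(465.2476,321.9658,191.3519,[0.3994,0.073,1.4707],[0.0549,-0.6998,0.7092,-0.065])}
def ray(n,u,v):
    f,cx,cy,e,q=K[n]; d=R.from_quat(np.r_[q[1:],q[0]]).apply([(u-cx)/f,(v-cy)/f,1]); return np.array(e),d
def plane(n,u,v,z):
    e,d=ray(n,u,v); return e+d*(z-e[2])/d[2]
def tri(a,b):
    (e1,d1),(e2,d2)=ray('top',*a),ray('side',*b)
    t,*_=np.linalg.lstsq(np.c_[d1,-d2],e2-e1,rcond=None)
    p,q=e1+d1*t[0],e2+d2*t[1]; return (p+q)/2,np.linalg.norm(p-q)
E
python3 - <<'E'
from h import *
np.set_printoptions(precision=4,suppress=True)
print('L',tri((312.5,179.8),(335.2,182.0)),plane('top',312.5,179.8,.189))
print('R',tri((365.6,184.9),(290.7,212.2)),plane('top',365.6,184.9,.189))
print('tab',tri((328.6,220),(293.3,181.7)),plane('top',328.6,220,.166))
print('corners',[plane('top',200+u/3,120+v/3,.12) for u,v in ((278,130),(563,157),(265,290),(553,318))])
print('straw base',plane('top',200+660/3,120+272/3,.1),plane('side',200+108/3.3,140+495/3.3,0))
print('straw tips',plane('top',200+717/3,120+258/3,.18),plane('top',200+685/3,120+233/3,.18))
print('collars',plane('top',200+340/3,120+193/3,.12),plane('top',200+492/3,120+208/3,.12))
print('mug',plane('top',200+118/3,120+230/3,.092)); print('cups',plane('top',200+247/3,120+35/3,.135))
E
```

```text
L (array([0.6532, 0.0792, 0.1845]), np.float64(0.00015328423966050897)) [0.6522 0.0791 0.189 ]
R (array([ 0.6364, -0.0701,  0.186 ]), np.float64(0.00021200602177276639)) [ 0.6359 -0.0697  0.189 ]
tab (array([0.5427, 0.0344, 0.1478]), np.float64(0.0005757791071923564)) [0.5409 0.0352 0.166 ]
corners [array([0.7164, 0.1379, 0.12  ]), array([ 0.6858, -0.1442,  0.12  ]), array([0.5571, 0.1511, 0.12  ]), array([ 0.5262, -0.1283,  0.12  ])]
straw base [ 0.5724 -0.2393  0.1   ] [ 0.5852 -0.2538  0.    ]
straw tips [ 0.5748 -0.2753  0.18  ] [ 0.5988 -0.2465  0.18  ]
collars [0.6522 0.0771 0.12  ] [ 0.6354 -0.0722  0.12  ]
mug [0.6225 0.2991 0.092 ]
cups [0.8098 0.1675 0.135 ]
```

```bash
cat >> h.py <<'E'
from cell import read_state
YD=np.array([0.0167+0.0306,0.1488+0.2821,0]); YD/=np.linalg.norm(YD); XD=np.array([YD[1],-YD[0],0])
L0=np.array([0.6522,0.0783]);R0=np.array([0.6357,-0.0707]) # knob axes
C=np.r_[(L0+R0)/2,0]-0.02*XD
def to(p,goalR=None):
    s=read_state(); q=s['orientation']; r=R.from_quat(np.r_[q[1:],q[0]])
    print('t',s['time'],'pos',np.round(s['tool_pos'],4),'F',np.round(s['force'],2),'w',round(s['width'],4))
    print('axes xyz cols\n',np.round(r.as_matrix(),3))
    d=np.array(p)-s['tool_pos']
    if goalR is None: print('shift in tool',np.round(r.inv().apply(d),4))
    else:
        g=R.from_matrix(goalR); print('turn',np.round((r.inv()*g).as_rotvec(),4),'shift in goal axes',np.round(g.inv().apply(d),4),'in tool',np.round(r.inv().apply(d),4))
# goal tool: y down, z along +-YD, x=y cross z
def goal(sgn,ax):
    z=sgn*ax; y=np.array([0,0,-1.]); return np.c_[np.cross(y,z),y,z]
E
python3 - <<'E'
from h import *
print(C,XD,YD,np.degrees(np.arctan2(XD[1],XD[0])))
P=[R0[0],R0[1],.30]
for s in (1,-1):
  for n,a in(('Y',YD),('X',XD)): print(s,n);to(P,goal(s,a))
E
```

```text
[0.62406942 0.0059823  0.        ] [ 0.99402915 -0.10911483  0.        ] [0.10911483 0.99402915 0.        ] -6.2642917410212835
1 Y
t 0.15 pos [ 0.1529 -0.5281  0.222 ] F [-0.39  0.26 -0.63] w 0.094
axes xyz cols
 [[-0.961 -0.     0.278]
 [-0.278  0.001 -0.961]
 [-0.    -1.    -0.001]]
turn [ 2.0000e-04 -2.7505e+00 -1.2000e-03] shift in goal axes [ 0.43   -0.078   0.5074] in tool [-0.591  -0.0777 -0.3052]
1 X
t 0.15 pos [ 0.1529 -0.5281  0.222 ] F [-0.39  0.26 -0.63] w 0.094
axes xyz cols
 [[-0.961 -0.     0.278]
 [-0.278  0.001 -0.961]
 [-0.    -1.    -0.001]]
turn [ 8.0000e-04 -1.1797e+00 -6.0000e-04] shift in goal axes [-0.5074 -0.078   0.43  ] in tool [-0.591  -0.0777 -0.3052]
-1 Y
t 0.15 pos [ 0.1529 -0.5281  0.222 ] F [-0.39  0.26 -0.63] w 0.094
axes xyz cols
 [[-0.961 -0.     0.278]
 [-0.278  0.001 -0.961]
 [-0.    -1.    -0.001]]
turn [9.000e-04 3.911e-01 1.000e-04] shift in goal axes [-0.43   -0.078  -0.5074] in tool [-0.591  -0.0777 -0.3052]
-1 X
t 0.15 pos [ 0.1529 -0.5281  0.222 ] F [-0.39  0.26 -0.63] w 0.094
axes xyz cols
 [[-0.961 -0.     0.278]
 [-0.278  0.001 -0.961]
 [-0.    -1.    -0.001]]
turn [6.0000e-04 1.9619e+00 8.0000e-04] shift in goal axes [ 0.5074 -0.078  -0.43  ] in tool [-0.591  -0.0777 -0.3052]
```

Emit:
play_rows([
  {"dy": -0.02,"wy": 0.098,"grip": 0},
  {"dy": -0.02,"wy": 0.098,"grip": 0},
  {"dy": -0.02,"wy": 0.098,"grip": 0},
  {"dy": -0.02,"wy": 0.097,"grip": 0},
  {"dx": -0.025,"dz": -0.03,"grip": 0},
  {"dx": -0.025,"dz": -0.03,"grip": 0},
  {"dx": -0.025,"dz": -0.03,"grip": 0},
  {"dx": -0.025,"dz": -0.03,"grip": 0},
], newtons=10)

```text
$.targets[0]: bad value
```

Emit:
play_rows([
  {"dx": -0.025,"dz": -0.03},
  {"dx": -0.025,"dz": -0.03},
  {"dx": -0.025,"dz": -0.03},
  {"dx": -0.025,"dz": -0.03},
  {"dx": -0.025,"dz": -0.03},
  {"dx": -0.025,"dz": -0.03},
  {"dx": -0.025,"dz": -0.03},
  {"dx": -0.025,"dz": -0.03},
])

```text
$.targets[0]: bad value
```

```bash
python3 - <<'E'
from h import *
to([R0[0],R0[1],.23],goal(-1,YD))
E
```

```text
t 0.15 pos [ 0.1529 -0.5281  0.222 ] F [-0.39  0.26 -0.63] w 0.094
axes xyz cols
 [[-0.961 -0.     0.278]
 [-0.278  0.001 -0.961]
 [-0.    -1.    -0.001]]
turn [9.000e-04 3.911e-01 1.000e-04] shift in goal axes [-0.43   -0.008  -0.5074] in tool [-0.591  -0.0077 -0.3051]
```

All seven fields are needed in each row.

Emit:
play_rows([
  {"dx": 0,"dy": -0.02,"dz": 0,"wx": 0,"wy": 0.098,"wz": 0,"grip": 0},
  {"dx": 0,"dy": -0.02,"dz": 0,"wx": 0,"wy": 0.098,"wz": 0,"grip": 0},
  {"dx": 0,"dy": -0.02,"dz": 0,"wx": 0,"wy": 0.098,"wz": 0,"grip": 0},
  {"dx": 0,"dy": -0.02,"dz": 0,"wx": 0,"wy": 0.097,"wz": 0,"grip": 0},
  {"dx": -0.025,"dy": 0,"dz": -0.03,"wx": 0,"wy": 0,"wz": 0,"grip": 0},
  {"dx": -0.025,"dy": 0,"dz": -0.03,"wx": 0,"wy": 0,"wz": 0,"grip": 0},
  {"dx": -0.025,"dy": 0,"dz": -0.03,"wx": 0,"wy": 0,"wz": 0,"grip": 0},
  {"dx": -0.025,"dy": 0,"dz": -0.03,"wx": 0,"wy": 0,"wz": 0,"grip": 0},
], newtons=10)

```text
time: 0.82
tool_pos: [0.2662, -0.4185, 0.3023]
orientation: [-0.039, 0.039, 0.706, -0.706]
force: [0.6, -1.3, -0.6]
width: 0.0444
```

```bash
python3 - <<'E'
from h import *
to([R0[0],R0[1],.23],goal(-1,YD))
E
```

```text
t 0.8167 pos [ 0.2662 -0.4185  0.3023] F [ 0.63 -1.31 -0.59] w 0.0444
axes xyz cols
 [[-0.994 -0.    -0.11 ]
 [ 0.11   0.    -0.994]
 [ 0.    -1.    -0.   ]]
turn [ 0.0002 -0.0006  0.0001] shift in goal axes [-0.3294  0.0723 -0.3861] in tool [-0.3291  0.0723 -0.3862]
```

Emit:
play_rows([
  {"dx": -0.025,"dy": 0,"dz": -0.03,"wx": 0,"wy": 0,"wz": 0,"grip": 0},
  {"dx": -0.025,"dy": 0,"dz": -0.03,"wx": 0,"wy": 0,"wz": 0,"grip": 0},
  {"dx": -0.025,"dy": 0,"dz": -0.03,"wx": 0,"wy": 0,"wz": 0,"grip": 0},
  {"dx": -0.025,"dy": 0,"dz": -0.03,"wx": 0,"wy": 0,"wz": 0,"grip": 0},
  {"dx": -0.025,"dy": 0,"dz": -0.03,"wx": 0,"wy": 0,"wz": 0,"grip": 0},
  {"dx": -0.025,"dy": 0,"dz": -0.03,"wx": 0,"wy": 0,"wz": 0,"grip": 0},
  {"dx": -0.025,"dy": 0,"dz": -0.03,"wx": 0,"wy": 0,"wz": 0,"grip": 0},
  {"dx": -0.025,"dy": 0,"dz": -0.03,"wx": 0,"wy": 0,"wz": 0,"grip": 0},
])

```text
time: 1.48
tool_pos: [0.4914, -0.2014, 0.3024]
orientation: [-0.039, 0.039, 0.706, -0.706]
force: [-0.5, -1.2, 0.4]
width: 0.0008
```

Emit:
play_rows([
  {"dx": -0.025,"dy": 0,"dz": -0.03,"wx": 0,"wy": 0,"wz": 0,"grip": 0},
  {"dx": -0.025,"dy": 0,"dz": -0.03,"wx": 0,"wy": 0,"wz": 0,"grip": 0},
  {"dx": -0.025,"dy": 0,"dz": -0.03,"wx": 0,"wy": 0,"wz": 0,"grip": 0},
  {"dx": -0.025,"dy": 0,"dz": -0.03,"wx": 0,"wy": 0,"wz": 0,"grip": 0},
  {"dx": -0.02,"dy": 0,"dz": -0.02,"wx": 0,"wy": 0,"wz": 0,"grip": 0},
  {"dx": 0,"dy": 0,"dz": 0,"wx": 0,"wy": 0,"wz": 0,"grip": 0},
])

```text
time: 1.98
tool_pos: [0.6273, -0.0734, 0.3008]
orientation: [-0.038, 0.037, 0.706, -0.706]
force: [0.3, -0.5, -0.0]
width: 0.0007
```

```bash
python3 - <<'E'
from h import *
from cell import read_camera
import cv2
to([R0[0],R0[1],.23],goal(-1,YD))
c=read_camera('wrist'); cv2.imwrite('pics/w1.png',c['img'][:,:,::-1])
c=read_camera('top'); cv2.imwrite('pics/t1.png',c['img'][:,:,::-1])
to([R0[0],R0[1],.23],goal(-1,YD))
E
```

```text
t 1.9833 pos [ 0.6273 -0.0734  0.3008] F [ 0.28 -0.49 -0.04] w 0.0007
axes xyz cols
 [[-0.994 -0.002 -0.105]
 [ 0.105  0.001 -0.994]
 [ 0.002 -1.    -0.001]]
turn [0.0008 0.004  0.0018] shift in goal axes [-0.0081  0.0708 -0.0036] in tool [-0.0082  0.0708 -0.0035]
t 2.0833 pos [ 0.6251 -0.0764  0.3014] F [-0.31  0.42 -0.36] w 0.0004
axes xyz cols
 [[-0.994 -0.002 -0.107]
 [ 0.107  0.    -0.994]
 [ 0.002 -1.     0.   ]]
turn [-0.      0.0017  0.0015] shift in goal axes [-0.0099  0.0714 -0.0068] in tool [-0.01    0.0714 -0.0068]
```

View pics/w1.png

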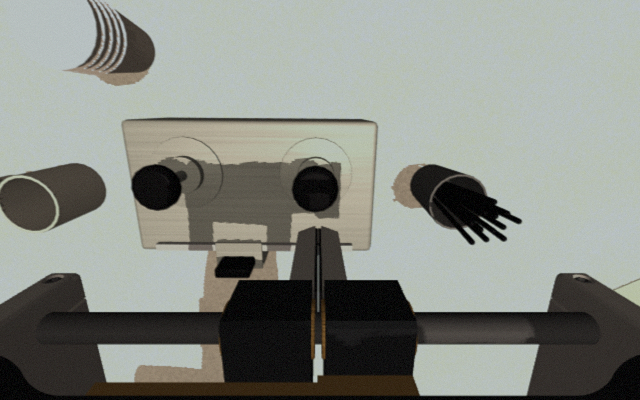

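Wrist view: right knob at (315,189), left knob at (157,187), tips at (318,230), tab at (236,267). I cross-check the knob axes with the wrist calibration.

```bash
python3 - <<'E'
from h import *
import cv2
im=cv2.imread('pics/w1.png');g=cv2.cvtColor(im,cv2.COLOR_BGR2GRAY)
T=np.array([[0.0014,0.9612,0.2759,-0.0806],[-0.0016,-0.2759,0.9612,-0.163],[1,-0.0017,0.0011,0.0001],[0,0,0,1]])
s=read_state();q=s['orientation'];r=R.from_quat(np.r_[q[1:],q[0]])
pos=np.array(s['tool_pos'])
def w(u,v,z):
    e=r.apply(T[:3,3])+pos; d=r.apply(T[:3,:3]@[(u-317.7787)/299.8061,(v-196.3624)/299.8061,1]); return e+d*(z-e[2])/d[2]
k,l,st,c=cv2.connectedComponentsWithStats((g[150:222]<38).astype(np.uint8))
for i in range(1,k):
    if st[i,4]>300:
        cc=c[i]+[0,150]; print(st[i],cc,[np.round(w(*cc,z),4) for z in (.186,.19)])
print('tab',w(234,267,.166)); print(L0,R0)
E
```

```text
[ 132   15   54   45 1744] [156.78038991 186.45470183] [array([0.6522, 0.0751, 0.186 ]), array([0.653 , 0.0728, 0.19  ])]
[411  15  49  48 954] [427.84067086 182.07651992] [array([ 0.6282, -0.1828,  0.186 ]), array([ 0.6293, -0.1813,  0.19  ])]
[ 292   16   46   46 1640] [314.86890244 188.55487805] [array([ 0.6336, -0.0749,  0.186 ]), array([ 0.6347, -0.0751,  0.19  ])]
[ 431   27   90   45 2421] [465.09995869 202.54109872] [array([ 0.6037, -0.2186,  0.186 ]), array([ 0.6052, -0.2167,  0.19  ])]
tab [0.54884498 0.02510974 0.166     ]
[0.6522 0.0783] [ 0.6357 -0.0707]
```

Wrist and top agree within about 2 mm, allowing for the arm moving between pictures. Now I centre over the right knob and descend to just above it.

Emit:
play_rows([
  {"dx": -0.005,"dy": 0.01,"dz": -0.003,"wx": 0,"wy": 0,"wz": 0,"grip": 0},
  {"dx": -0.004,"dy": 0.02,"dz": -0.003,"wx": 0,"wy": 0,"wz": 0,"grip": 0},
  {"dx": 0,"dy": 0.02,"dz": 0,"wx": 0,"wy": 0,"wz": 0,"grip": 0},
  {"dx": 0,"dy": 0.01,"dz": 0,"wx": 0,"wy": 0,"wz": 0,"grip": 0},
  {"dx": 0,"dy": 0,"dz": 0,"wx": 0,"wy": 0,"wz": 0,"grip": 0},
  {"dx": 0,"dy": 0,"dz": 0,"wx": 0,"wy": 0,"wz": 0,"grip": 0},
])

```text
time: 2.58
tool_pos: [0.6343, -0.0727, 0.2428]
orientation: [0.039, -0.039, -0.706, 0.706]
force: [0.8, -0.5, -0.4]
width: 0.0003
```

```bash
python3 - <<'E'
from h import *
to([R0[0],R0[1],.217],goal(-1,YD))
E
```

```text
t 2.5833 pos [ 0.6343 -0.0727  0.2428] F [ 0.75 -0.5  -0.42] w 0.0003
axes xyz cols
 [[-0.994 -0.    -0.11 ]
 [ 0.11  -0.    -0.994]
 [ 0.    -1.     0.   ]]
turn [-0.0001 -0.0007  0.    ] shift in goal axes [-0.0011  0.0258 -0.0021] in tool [-0.0011  0.0258 -0.0021]
```

Emit:
play_rows([
  {"dx": -0.001,"dy": 0.006,"dz": -0.002,"wx": 0,"wy": 0,"wz": 0,"grip": 0},
  {"dx": 0,"dy": 0.006,"dz": 0,"wx": 0,"wy": 0,"wz": 0,"grip": 0},
  {"dx": 0,"dy": 0.006,"dz": 0,"wx": 0,"wy": 0,"wz": 0,"grip": 0},
  {"dx": 0,"dy": 0.004,"dz": 0,"wx": 0,"wy": 0,"wz": 0,"grip": 0},
  {"dx": 0,"dy": 0.003,"dz": 0,"wx": 0,"wy": 0,"wz": 0,"grip": 0},
  {"dx": 0,"dy": 0.003,"dz": 0,"wx": 0,"wy": 0,"wz": 0,"grip": 0},
  {"dx": 0,"dy": 0.003,"dz": 0,"wx": 0,"wy": 0,"wz": 0,"grip": 0},
  {"dx": 0,"dy": 0.003,"dz": 0,"wx": 0,"wy": 0,"wz": 0,"grip": 0},
])

```text
time: 3.25
tool_pos: [0.6358, -0.0702, 0.2085]
orientation: [0.038, -0.039, -0.706, 0.706]
force: [-2.0, 0.8, 2.3]
width: 0.0004
```

Emit:
play_rows([
  {"dx": 0,"dy": 0.002,"dz": 0,"wx": 0,"wy": 0,"wz": 0,"grip": 0},
  {"dx": 0,"dy": 0.001,"dz": 0,"wx": 0,"wy": 0,"wz": 0,"grip": 0},
  {"dx": 0,"dy": 0.001,"dz": 0,"wx": 0,"wy": 0,"wz": 0,"grip": 0},
  {"dx": 0,"dy": 0.001,"dz": 0,"wx": 0,"wy": 0,"wz": 0,"grip": 0},
  {"dx": 0,"dy": 0.001,"dz": 0,"wx": 0,"wy": 0,"wz": 0,"grip": 0},
])

```text
time: 3.67
tool_pos: [0.6358, -0.0702, 0.2025]
orientation: [-0.039, 0.039, 0.706, -0.706]
force: [-2.2, 0.9, 2.5]
width: 0.0005
```

The right knob is in contact at about 2.5 N and a depth of about 14.5 mm. I continue in small steps.

Emit:
play_rows([
  {"dx": 0,"dy": 0.001,"dz": 0,"wx": 0,"wy": 0,"wz": 0,"grip": 0},
  {"dx": 0,"dy": 0.001,"dz": 0,"wx": 0,"wy": 0,"wz": 0,"grip": 0},
  {"dx": 0,"dy": 0.001,"dz": 0,"wx": 0,"wy": 0,"wz": 0,"grip": 0},
  {"dx": 0,"dy": 0.001,"dz": 0,"wx": 0,"wy": 0,"wz": 0,"grip": 0},
  {"dx": 0,"dy": 0.001,"dz": 0,"wx": 0,"wy": 0,"wz": 0,"grip": 0},
])

```text
time: 4.08
tool_pos: [0.6358, -0.0702, 0.1974]
orientation: [0.039, -0.039, -0.706, 0.706]
force: [-1.7, 0.2, 1.8]
width: 0.0007
```

Emit:
play_rows([
  {"dx": 0,"dy": 0.001,"dz": 0,"wx": 0,"wy": 0,"wz": 0,"grip": 0},
  {"dx": 0,"dy": 0.001,"dz": 0,"wx": 0,"wy": 0,"wz": 0,"grip": 0},
  {"dx": 0,"dy": 0,"dz": 0,"wx": 0,"wy": 0,"wz": 0,"grip": 0},
  {"dx": 0,"dy": 0,"dz": 0,"wx": 0,"wy": 0,"wz": 0,"grip": 0},
])

```text
time: 4.42
tool_pos: [0.6357, -0.0702, 0.1952]
orientation: [-0.039, 0.039, 0.706, -0.706]
force: [0.6, -0.7, -0.7]
width: 0.0004
```

Emit:
play_rows([
  {"dx": 0,"dy": 0.001,"dz": 0,"wx": 0,"wy": 0,"wz": 0,"grip": 0},
  {"dx": 0,"dy": 0.001,"dz": 0,"wx": 0,"wy": 0,"wz": 0,"grip": 0},
  {"dx": 0,"dy": 0.001,"dz": 0,"wx": 0,"wy": 0,"wz": 0,"grip": 0},
])

```text
time: 4.67
tool_pos: [0.6358, -0.0702, 0.1926]
orientation: [0.038, -0.039, -0.706, 0.706]
force: [-1.9, 0.5, 3.3]
width: 0.0006
```

Emit:
play_rows([
  {"dx": 0,"dy": 0.001,"dz": 0,"wx": 0,"wy": 0,"wz": 0,"grip": 0},
  {"dx": 0,"dy": 0.001,"dz": 0,"wx": 0,"wy": 0,"wz": 0,"grip": 0},
  {"dx": 0,"dy": 0.001,"dz": 0,"wx": 0,"wy": 0,"wz": 0,"grip": 0},
])

```text
time: 4.92
tool_pos: [0.6358, -0.0702, 0.1898]
orientation: [0.038, -0.039, -0.706, 0.706]
force: [-2.3, 1.0, 6.4]
width: 0.0005
```

Emit:
play_rows([
  {"dx": 0,"dy": 0.001,"dz": 0,"wx": 0,"wy": 0,"wz": 0,"grip": 0},
  {"dx": 0,"dy": 0.001,"dz": 0,"wx": 0,"wy": 0,"wz": 0,"grip": 0},
])

```text
time: 5.08
tool_pos: [0.6359, -0.0702, 0.1881]
orientation: [0.038, -0.039, -0.706, 0.706]
force: [-2.7, 0.1, 8.3]
width: 0.0002
```

The force rises about 1.5 N/mm from roughly 25 mm, so the right pump looks stuck. I stop here, lift off and go to the left knob.

Emit:
play_rows([
  {"dx": 0,"dy": 0,"dz": 0,"wx": 0,"wy": 0,"wz": 0,"grip": 0},
  {"dx": 0,"dy": 0,"dz": 0,"wx": 0,"wy": 0,"wz": 0,"grip": 0},
])

```text
time: 5.25
tool_pos: [0.6358, -0.0702, 0.1879]
orientation: [0.038, -0.039, -0.706, 0.706]
force: [-1.9, -0.2, 6.1]
width: 0.0005
```

Emit:
play_rows([
  {"dx": 0,"dy": -0.005,"dz": 0,"wx": 0,"wy": 0,"wz": 0,"grip": 0},
  {"dx": 0,"dy": -0.015,"dz": 0,"wx": 0,"wy": 0,"wz": 0,"grip": 0},
  {"dx": 0,"dy": -0.02,"dz": 0,"wx": 0,"wy": 0,"wz": 0,"grip": 0},
  {"dx": 0,"dy": -0.02,"dz": -0.01,"wx": 0,"wy": 0,"wz": 0,"grip": 0},
  {"dx": 0,"dy": 0,"dz": -0.03,"wx": 0,"wy": 0,"wz": 0,"grip": 0},
  {"dx": 0,"dy": 0,"dz": -0.03,"wx": 0,"wy": 0,"wz": 0,"grip": 0},
  {"dx": 0,"dy": 0,"dz": -0.03,"wx": 0,"wy": 0,"wz": 0,"grip": 0},
  {"dx": 0,"dy": 0,"dz": -0.03,"wx": 0,"wy": 0,"wz": 0,"grip": 0},
])

```text
time: 5.92
tool_pos: [0.6499, 0.0603, 0.2474]
orientation: [0.039, -0.039, -0.706, 0.706]
force: [0.1, -1.1, -0.4]
width: 0.0002
```

Emit:
play_rows([
  {"dx": 0,"dy": 0,"dz": -0.02,"wx": 0,"wy": 0,"wz": 0,"grip": 0},
  {"dx": 0,"dy": 0,"dz": 0,"wx": 0,"wy": 0,"wz": 0,"grip": 0},
  {"dx": 0,"dy": 0,"dz": 0,"wx": 0,"wy": 0,"wz": 0,"grip": 0},
  {"dx": 0,"dy": 0,"dz": 0,"wx": 0,"wy": 0,"wz": 0,"grip": 0},
])

```text
time: 6.25
tool_pos: [0.6521, 0.0782, 0.2473]
orientation: [0.039, -0.039, -0.706, 0.706]
force: [-0.1, -0.3, -0.0]
width: 0.0005
```

```bash
python3 - <<'E'
from h import *
from cell import read_camera
import cv2
to([L0[0],L0[1],.217],goal(-1,YD))
c=read_camera('side'); cv2.imwrite('pics/s2.png',cv2.convertScaleAbs(cv2.resize(c['img'][140:310,200:440,::-1],None,fx=3.3,fy=3.3,interpolation=2),alpha=1.8))
E
```

```text
t 6.25 pos [0.6521 0.0782 0.2473] F [-0.09 -0.27 -0.04] w 0.0005
axes xyz cols
 [[-0.994 -0.    -0.109]
 [ 0.109 -0.    -0.994]
 [ 0.    -1.     0.   ]]
turn [-0.0002 -0.0002  0.0003] shift in goal axes [-0.0001  0.0303 -0.0001] in tool [-0.0001  0.0303 -0.0001]
```

View pics/s2.png

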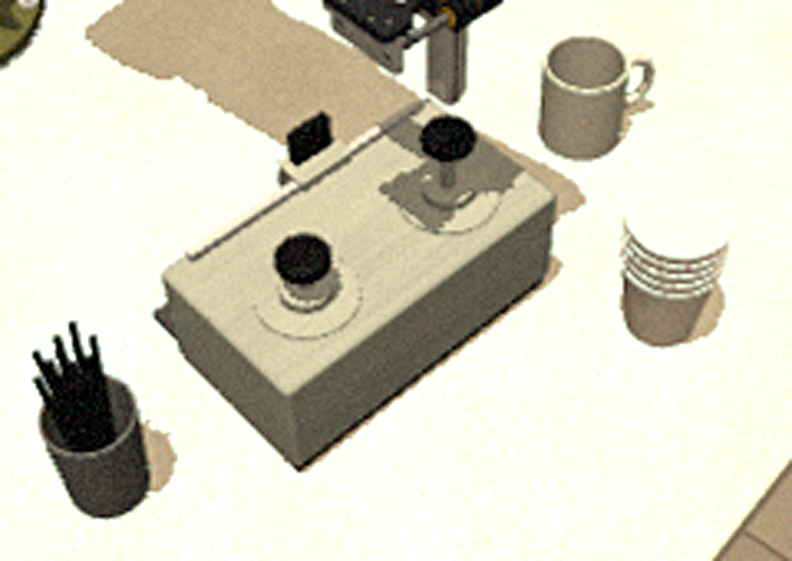

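The right knob sits part-way down, at crop (303,258). The held force of 6 N confirms the spring. Now the left knob, still with care.

Emit:
play_rows([
  {"dx": 0,"dy": 0.008,"dz": 0,"wx": 0,"wy": 0,"wz": 0,"grip": 0},
  {"dx": 0,"dy": 0.008,"dz": 0,"wx": 0,"wy": 0,"wz": 0,"grip": 0},
  {"dx": 0,"dy": 0.008,"dz": 0,"wx": 0,"wy": 0,"wz": 0,"grip": 0},
  {"dx": 0,"dy": 0.004,"dz": 0,"wx": 0,"wy": 0,"wz": 0,"grip": 0},
  {"dx": 0,"dy": 0.003,"dz": 0,"wx": 0,"wy": 0,"wz": 0,"grip": 0},
  {"dx": 0,"dy": 0.003,"dz": 0,"wx": 0,"wy": 0,"wz": 0,"grip": 0},
  {"dx": 0,"dy": 0.003,"dz": 0,"wx": 0,"wy": 0,"wz": 0,"grip": 0},
  {"dx": 0,"dy": 0.003,"dz": 0,"wx": 0,"wy": 0,"wz": 0,"grip": 0},
])

```text
time: 6.97
tool_pos: [0.6521, 0.0789, 0.2076]
orientation: [0.038, -0.039, -0.706, 0.706]
force: [-2.2, -0.3, 3.1]
width: 0.0004
```

Emit:
play_rows([
  {"dx": 0,"dy": 0.001,"dz": 0,"wx": 0,"wy": 0,"wz": 0,"grip": 0},
  {"dx": 0,"dy": 0.001,"dz": 0,"wx": 0,"wy": 0,"wz": 0,"grip": 0},
  {"dx": 0,"dy": 0.001,"dz": 0,"wx": 0,"wy": 0,"wz": 0,"grip": 0},
  {"dx": 0,"dy": 0.001,"dz": 0,"wx": 0,"wy": 0,"wz": 0,"grip": 0},
  {"dx": 0,"dy": 0.001,"dz": 0,"wx": 0,"wy": 0,"wz": 0,"grip": 0},
  {"dx": 0,"dy": 0.001,"dz": 0,"wx": 0,"wy": 0,"wz": 0,"grip": 0},
  {"dx": 0,"dy": 0.001,"dz": 0,"wx": 0,"wy": 0,"wz": 0,"grip": 0},
  {"dx": 0,"dy": 0.001,"dz": 0,"wx": 0,"wy": 0,"wz": 0,"grip": 0},
])

```text
time: 7.63
tool_pos: [0.6521, 0.0788, 0.1994]
orientation: [0.039, -0.039, -0.706, 0.706]
force: [0.3, -1.2, 1.8]
width: 0.0005
```

Depth is about 17.6 mm; I continue in 4 mm steps.

Emit:
play_rows([
  {"dx": 0,"dy": 0.001,"dz": 0,"wx": 0,"wy": 0,"wz": 0,"grip": 0},
  {"dx": 0,"dy": 0.001,"dz": 0,"wx": 0,"wy": 0,"wz": 0,"grip": 0},
  {"dx": 0,"dy": 0.001,"dz": 0,"wx": 0,"wy": 0,"wz": 0,"grip": 0},
  {"dx": 0,"dy": 0.001,"dz": 0,"wx": 0,"wy": 0,"wz": 0,"grip": 0},
  {"dx": 0,"dy": 0.001,"dz": 0,"wx": 0,"wy": 0,"wz": 0,"grip": 0},
])

```text
time: 8.05
tool_pos: [0.6521, 0.0789, 0.1943]
orientation: [0.039, -0.039, -0.706, 0.706]
force: [-0.9, -1.9, 3.1]
width: 0.0001
```

Emit:
play_rows([
  {"dx": 0,"dy": 0.001,"dz": 0,"wx": 0,"wy": 0,"wz": 0,"grip": 0},
  {"dx": 0,"dy": 0.001,"dz": 0,"wx": 0,"wy": 0,"wz": 0,"grip": 0},
  {"dx": 0,"dy": 0.001,"dz": 0,"wx": 0,"wy": 0,"wz": 0,"grip": 0},
  {"dx": 0,"dy": 0.001,"dz": 0,"wx": 0,"wy": 0,"wz": 0,"grip": 0},
])

```text
time: 8.38
tool_pos: [0.6521, 0.0789, 0.1904]
orientation: [0.039, -0.039, -0.706, 0.706]
force: [-0.8, -2.4, 2.2]
width: 0.0005
```

Emit:
play_rows([
  {"dx": 0,"dy": 0.001,"dz": 0,"wx": 0,"wy": 0,"wz": 0,"grip": 0},
  {"dx": 0,"dy": 0.001,"dz": 0,"wx": 0,"wy": 0,"wz": 0,"grip": 0},
  {"dx": 0,"dy": 0.001,"dz": 0,"wx": 0,"wy": 0,"wz": 0,"grip": 0},
  {"dx": 0,"dy": 0.001,"dz": 0,"wx": 0,"wy": 0,"wz": 0,"grip": 0},
])

```text
time: 8.72
tool_pos: [0.6521, 0.0789, 0.1864]
orientation: [-0.039, 0.039, 0.706, -0.706]
force: [-1.1, -2.5, 2.8]
width: 0.0004
```

At 30.6 mm it still takes under 3 N, so the left pump is sound. On to about 41 mm.

Emit:
play_rows([
  {"dx": 0,"dy": 0.002,"dz": 0,"wx": 0,"wy": 0,"wz": 0,"grip": 0},
  {"dx": 0,"dy": 0.002,"dz": 0,"wx": 0,"wy": 0,"wz": 0,"grip": 0},
  {"dx": 0,"dy": 0.001,"dz": 0,"wx": 0,"wy": 0,"wz": 0,"grip": 0},
  {"dx": 0,"dy": 0.001,"dz": 0,"wx": 0,"wy": 0,"wz": 0,"grip": 0},
  {"dx": 0,"dy": 0.001,"dz": 0,"wx": 0,"wy": 0,"wz": 0,"grip": 0},
  {"dx": 0,"dy": 0.001,"dz": 0,"wx": 0,"wy": 0,"wz": 0,"grip": 0},
  {"dx": 0,"dy": 0.001,"dz": 0,"wx": 0,"wy": 0,"wz": 0,"grip": 0},
  {"dx": 0,"dy": 0.001,"dz": 0,"wx": 0,"wy": 0,"wz": 0,"grip": 0},
])

```text
time: 9.38
tool_pos: [0.6521, 0.0789, 0.1764]
orientation: [-0.039, 0.039, 0.706, -0.706]
force: [-0.5, -2.7, 1.7]
width: 0.0006
```

Emit:
play_rows([
  {"dx": 0,"dy": 0.001,"dz": 0,"wx": 0,"wy": 0,"wz": 0,"grip": 0},
  {"dx": 0,"dy": 0.001,"dz": 0,"wx": 0,"wy": 0,"wz": 0,"grip": 0},
  {"dx": 0,"dy": 0,"dz": 0,"wx": 0,"wy": 0,"wz": 0,"grip": 0},
])

```text
time: 9.63
tool_pos: [0.652, 0.079, 0.1742]
orientation: [-0.039, 0.039, 0.706, -0.706]
force: [0.3, -0.4, -0.8]
width: -0.0
```

Emit:
play_rows([
  {"dx": 0,"dy": 0.0005,"dz": 0,"wx": 0,"wy": 0,"wz": 0,"grip": 0},
  {"dx": 0,"dy": 0.0005,"dz": 0,"wx": 0,"wy": 0,"wz": 0,"grip": 0},
  {"dx": 0,"dy": 0.0005,"dz": 0,"wx": 0,"wy": 0,"wz": 0,"grip": 0},
])

```text
time: 9.88
tool_pos: [0.6521, 0.079, 0.173]
orientation: [-0.039, 0.039, 0.706, -0.706]
force: [-0.7, -0.8, 3.0]
width: 0.0005
```

Emit:
play_rows([
  {"dx": 0,"dy": 0.0005,"dz": 0,"wx": 0,"wy": 0,"wz": 0,"grip": 0},
  {"dx": 0,"dy": 0.0005,"dz": 0,"wx": 0,"wy": 0,"wz": 0,"grip": 0},
])

```text
time: 10.05
tool_pos: [0.6521, 0.079, 0.1722]
orientation: [-0.038, 0.039, 0.706, -0.706]
force: [-2.5, -0.3, 7.8]
width: 0.0006
```

Force steps up at 44.8 mm, so the hard stop is reached. I lift off and go to the left end of the tab to push it right.

Emit:
play_rows([
  {"dx": 0,"dy": -0.01,"dz": 0,"wx": 0,"wy": 0,"wz": 0,"grip": 0},
  {"dx": 0,"dy": -0.025,"dz": 0,"wx": 0,"wy": 0,"wz": 0,"grip": 0},
  {"dx": 0,"dy": -0.025,"dz": 0,"wx": 0,"wy": 0,"wz": 0,"grip": 0},
  {"dx": 0.015,"dy": 0,"dz": 0,"wx": 0,"wy": 0,"wz": 0,"grip": 0},
  {"dx": 0.03,"dy": 0,"dz": 0,"wx": 0,"wy": 0,"wz": 0,"grip": 0},
  {"dx": 0.03,"dy": 0,"dz": 0,"wx": 0,"wy": 0,"wz": 0,"grip": 0},
  {"dx": 0.02,"dy": 0,"dz": 0,"wx": 0,"wy": 0,"wz": 0,"grip": 0},
  {"dx": 0.01,"dy": 0,"dz": 0,"wx": 0,"wy": 0,"wz": 0,"grip": 0},
])

```text
time: 10.72
tool_pos: [0.5458, 0.0908, 0.2327]
orientation: [-0.038, 0.039, 0.706, -0.706]
force: [0.4, -0.5, 0.4]
width: 0.0006
```

Emit:
play_rows([
  {"dx": 0,"dy": 0,"dz": 0,"wx": 0,"wy": 0,"wz": 0,"grip": 0},
  {"dx": 0,"dy": 0,"dz": 0,"wx": 0,"wy": 0,"wz": 0,"grip": 0},
  {"dx": 0,"dy": 0,"dz": 0,"wx": 0,"wy": 0,"wz": 0,"grip": 0},
])

```text
time: 10.97
tool_pos: [0.5484, 0.0903, 0.2321]
orientation: [-0.039, 0.039, 0.706, -0.706]
force: [0.0, -0.4, 0.1]
width: 0.0005
```

```bash
python3 - <<'E'
from h import *
from cell import read_camera
import cv2
p=C-0.085*XD+0.076*YD; p[2]=.162
to(p,goal(-1,YD))
for n in('side','wrist'):
  c=read_camera(n); im=c['img'][:,:,::-1]
  cv2.imwrite(f'pics/{n}3.png',cv2.convertScaleAbs(cv2.resize(im[140:310,200:440],None,fx=3.3,fy=3.3,interpolation=2) if n=='side' else im,alpha=1.8))
E
```

```text
t 10.9667 pos [0.5484 0.0903 0.2321] F [ 0.02 -0.42  0.12] w 0.0005
axes xyz cols
 [[-0.994  0.    -0.109]
 [ 0.109  0.    -0.994]
 [-0.    -1.    -0.   ]]
turn [ 0.0001 -0.     -0.0003] shift in goal axes [ 0.0006  0.0701 -0.0005] in tool [ 0.0006  0.0701 -0.0004]
```

View pics/side3.png

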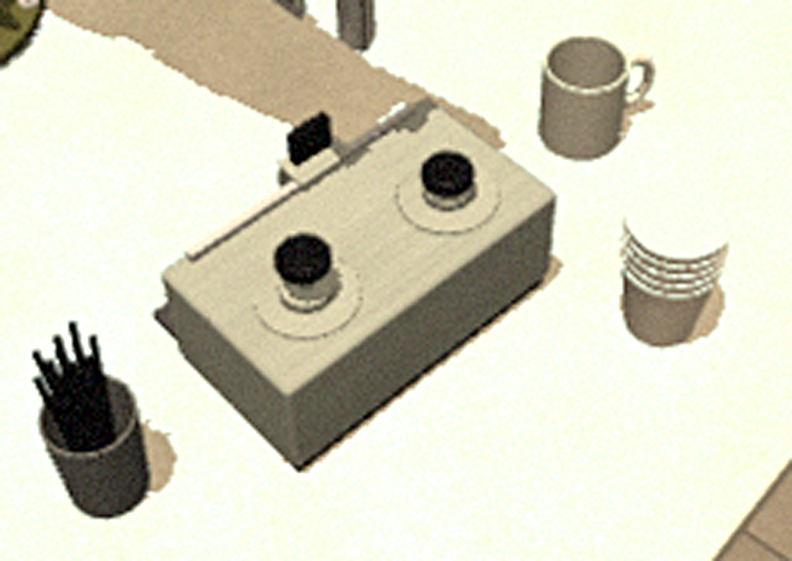

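View pics/wrist3.png

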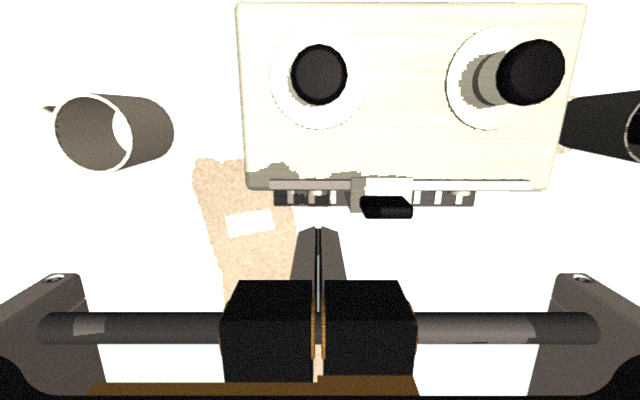

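Side view: the left knob is fully down on its collar and the right one part-way. Wrist view: the tab at (362–412, 207), about 35 mm to the right of the tips, as expected. I descend beside it.

Emit:
play_rows([
  {"dx": 0,"dy": 0.02,"dz": 0,"wx": 0,"wy": 0,"wz": 0,"grip": 0},
  {"dx": 0,"dy": 0.02,"dz": 0,"wx": 0,"wy": 0,"wz": 0,"grip": 0},
  {"dx": 0,"dy": 0.015,"dz": 0,"wx": 0,"wy": 0,"wz": 0,"grip": 0},
  {"dx": 0,"dy": 0.01,"dz": 0,"wx": 0,"wy": 0,"wz": 0,"grip": 0},
  {"dx": 0,"dy": 0.005,"dz": 0,"wx": 0,"wy": 0,"wz": 0,"grip": 0},
  {"dx": 0,"dy": 0,"dz": 0,"wx": 0,"wy": 0,"wz": 0,"grip": 0},
])

```text
time: 11.57
tool_pos: [0.5477, 0.0903, 0.1611]
orientation: [0.039, -0.038, -0.706, 0.706]
force: [0.0, 1.2, 0.3]
width: 0.0006
```

Emit:
play_rows([
  {"dx": 0,"dy": 0,"dz": 0.005,"wx": 0,"wy": 0,"wz": 0,"grip": 0},
  {"dx": 0,"dy": 0,"dz": 0.005,"wx": 0,"wy": 0,"wz": 0,"grip": 0},
  {"dx": 0,"dy": 0,"dz": 0.005,"wx": 0,"wy": 0,"wz": 0,"grip": 0},
  {"dx": 0,"dy": 0,"dz": 0.005,"wx": 0,"wy": 0,"wz": 0,"grip": 0},
  {"dx": 0,"dy": 0,"dz": 0.005,"wx": 0,"wy": 0,"wz": 0,"grip": 0},
  {"dx": 0,"dy": 0,"dz": 0.005,"wx": 0,"wy": 0,"wz": 0,"grip": 0},
  {"dx": 0,"dy": 0,"dz": 0.005,"wx": 0,"wy": 0,"wz": 0,"grip": 0},
  {"dx": 0,"dy": 0,"dz": 0.005,"wx": 0,"wy": 0,"wz": 0,"grip": 0},
])

```text
time: 12.23
tool_pos: [0.5434, 0.0502, 0.1622]
orientation: [-0.038, 0.039, 0.706, -0.706]
force: [1.3, 1.9, 1.0]
width: 0.0011
```

```bash
python3 - <<'E'
from h import *
from cell import read_camera
import cv2
p=C-0.085*XD-0.0425*YD; p[2]=.162
to(p,goal(-1,YD))
for n in('side','wrist'):
  c=read_camera(n); im=c['img'][:,:,::-1]
  cv2.imwrite(f'pics/{n}4.png',cv2.convertScaleAbs(cv2.resize(im[140:310,200:440],None,fx=3.3,fy=3.3,interpolation=2) if n=='side' else im,alpha=1.8))
E
```

```text
t 12.2333 pos [0.5434 0.0502 0.1622] F [1.34 1.9  1.02] w 0.0011
axes xyz cols
 [[-0.994  0.001 -0.109]
 [ 0.109  0.    -0.994]
 [-0.    -1.    -0.   ]]
turn [ 0.0002  0.0001 -0.0005] shift in goal axes [0.     0.0002 0.0776] in tool [0.     0.0002 0.0776]
```

View pics/wrist4.png

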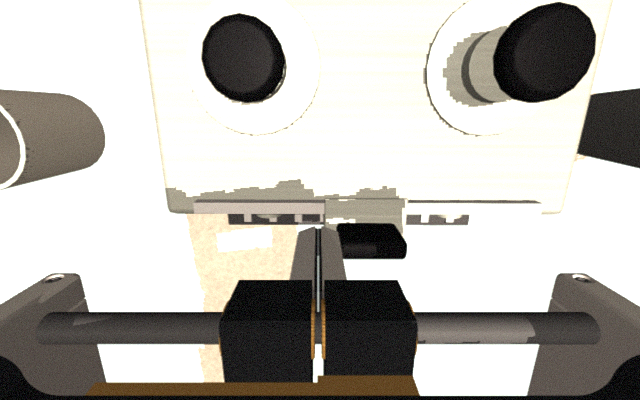

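View pics/side4.png

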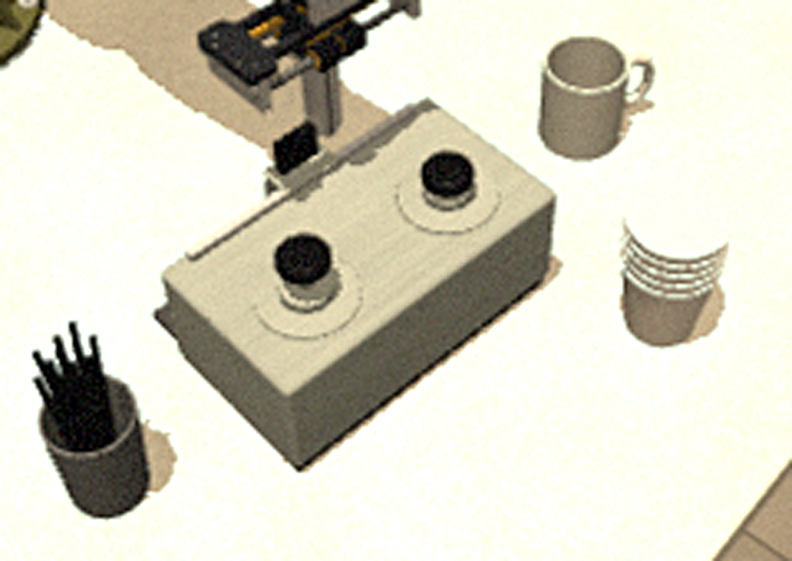

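The fingers are against the tab and it is sliding: in the side crop it moved from (309,138) to (295,148). About 77 mm remains.

Emit:
play_rows([
  {"dx": 0,"dy": 0,"dz": 0.008,"wx": 0,"wy": 0,"wz": 0,"grip": 0},
  {"dx": 0,"dy": 0,"dz": 0.008,"wx": 0,"wy": 0,"wz": 0,"grip": 0},
  {"dx": 0,"dy": 0,"dz": 0.008,"wx": 0,"wy": 0,"wz": 0,"grip": 0},
  {"dx": 0,"dy": 0,"dz": 0.008,"wx": 0,"wy": 0,"wz": 0,"grip": 0},
  {"dx": 0,"dy": 0,"dz": 0.008,"wx": 0,"wy": 0,"wz": 0,"grip": 0},
  {"dx": 0,"dy": 0,"dz": 0.008,"wx": 0,"wy": 0,"wz": 0,"grip": 0},
  {"dx": 0,"dy": 0,"dz": 0.008,"wx": 0,"wy": 0,"wz": 0,"grip": 0},
  {"dx": 0,"dy": 0,"dz": 0.008,"wx": 0,"wy": 0,"wz": 0,"grip": 0},
])

```text
time: 13.0
tool_pos: [0.5362, -0.0139, 0.1619]
orientation: [-0.039, 0.039, 0.706, -0.706]
force: [-0.9, 2.6, 1.5]
width: 0.0001
```

Emit:
play_rows([
  {"dx": 0,"dy": 0,"dz": 0.003,"wx": 0,"wy": 0,"wz": 0,"grip": 0},
  {"dx": 0,"dy": 0,"dz": 0.002,"wx": 0,"wy": 0,"wz": 0,"grip": 0},
  {"dx": 0,"dy": 0,"dz": 0.001,"wx": 0,"wy": 0,"wz": 0,"grip": 0},
])

```text
time: 13.25
tool_pos: [0.5357, -0.0193, 0.1619]
orientation: [-0.039, 0.039, 0.706, -0.706]
force: [-1.0, 1.7, 1.1]
width: 0.0005
```

Emit:
play_rows([
  {"dx": 0,"dy": 0,"dz": 0.001,"wx": 0,"wy": 0,"wz": 0,"grip": 0},
  {"dx": 0,"dy": 0,"dz": 0.001,"wx": 0,"wy": 0,"wz": 0,"grip": 0},
  {"dx": 0,"dy": 0,"dz": 0.001,"wx": 0,"wy": 0,"wz": 0,"grip": 0},
])

```text
time: 13.5
tool_pos: [0.5354, -0.0218, 0.1619]
orientation: [-0.039, 0.038, 0.706, -0.706]
force: [-1.4, 2.3, -0.6]
width: 0.0003
```

Emit:
play_rows([
  {"dx": 0,"dy": 0,"dz": 0.001,"wx": 0,"wy": 0,"wz": 0,"grip": 0},
  {"dx": 0,"dy": 0,"dz": 0.001,"wx": 0,"wy": 0,"wz": 0,"grip": 0},
  {"dx": 0,"dy": 0,"dz": 0.001,"wx": 0,"wy": 0,"wz": 0,"grip": 0},
])

```text
time: 13.75
tool_pos: [0.5351, -0.025, 0.1619]
orientation: [-0.039, 0.039, 0.706, -0.706]
force: [-0.1, 2.2, -0.7]
width: 0.0009
```

Emit:
play_rows([
  {"dx": 0,"dy": 0,"dz": 0.001,"wx": 0,"wy": 0,"wz": 0,"grip": 0},
  {"dx": 0,"dy": 0,"dz": 0.001,"wx": 0,"wy": 0,"wz": 0,"grip": 0},
])

```text
time: 13.92
tool_pos: [0.5348, -0.027, 0.1619]
orientation: [-0.039, 0.039, 0.706, -0.706]
force: [-0.3, 4.1, -1.0]
width: 0.0004
```

Emit:
play_rows([
  {"dx": 0,"dy": 0,"dz": 0.001,"wx": 0,"wy": 0,"wz": 0,"grip": 0},
  {"dx": 0,"dy": 0,"dz": 0.0005,"wx": 0,"wy": 0,"wz": 0,"grip": 0},
])

```text
time: 14.08
tool_pos: [0.5348, -0.0272, 0.1619]
orientation: [-0.038, 0.039, 0.707, -0.705]
force: [1.1, 15.1, -0.8]
width: 0.0006
```

The end stop is reached: 15 N at the predicted position. I back off, then go up and check.

Emit:
play_rows([
  {"dx": 0,"dy": 0,"dz": -0.008,"wx": 0,"wy": 0,"wz": 0,"grip": 0},
  {"dx": 0,"dy": 0,"dz": -0.015,"wx": 0,"wy": 0,"wz": 0,"grip": 0},
  {"dx": 0,"dy": -0.02,"dz": 0,"wx": 0,"wy": 0,"wz": 0,"grip": 0},
  {"dx": 0,"dy": -0.03,"dz": 0,"wx": 0,"wy": 0,"wz": 0,"grip": 0},
  {"dx": 0,"dy": -0.03,"dz": 0,"wx": 0,"wy": 0,"wz": 0,"grip": 0},
  {"dx": 0.02,"dy": -0.02,"dz": 0,"wx": 0,"wy": 0,"wz": 0,"grip": 0},
  {"dx": 0.03,"dy": 0,"dz": 0,"wx": 0,"wy": 0,"wz": 0,"grip": 0},
  {"dx": 0.03,"dy": 0,"dz": 0,"wx": 0,"wy": 0,"wz": 0,"grip": 0},
])

```text
time: 14.75
tool_pos: [0.4572, 0.0031, 0.2628]
orientation: [0.038, -0.039, -0.706, 0.706]
force: [-1.0, 0.8, -0.1]
width: 0.0003
```

Emit:
play_rows([
  {"dx": 0.03,"dy": 0,"dz": 0,"wx": 0,"wy": 0,"wz": 0,"grip": 0},
  {"dx": 0.02,"dy": 0,"dz": 0,"wx": 0,"wy": 0,"wz": 0,"grip": 0},
  {"dx": 0,"dy": 0,"dz": 0,"wx": 0,"wy": 0,"wz": 0,"grip": 0},
  {"dx": 0,"dy": 0,"dz": 0,"wx": 0,"wy": 0,"wz": 0,"grip": 0},
  {"dx": 0,"dy": 0,"dz": 0,"wx": 0,"wy": 0,"wz": 0,"grip": 0},
])

```text
time: 15.17
tool_pos: [0.4086, 0.0085, 0.2623]
orientation: [0.038, -0.039, -0.706, 0.706]
force: [-0.2, 0.8, -0.3]
width: 0.0002
```

```bash
python3 - <<'E'
from h import *
from cell import read_camera
import cv2
to(C)
for n,roi in(('side',(140,310,200,440)),('top',(120,260,200,460))):
  c=read_camera(n); im=c['img'][:,:,::-1]; cv2.imwrite(f'pics/{n}5raw.png',im)
  a,b,d,e=roi
  cv2.imwrite(f'pics/{n}5.png',cv2.convertScaleAbs(cv2.resize(im[a:b,d:e],None,fx=3,fy=3,interpolation=2),alpha=1.7))
s=cv2.imread('pics/side5raw.png');g=cv2.cvtColor(s,cv2.COLOR_BGR2GRAY)[160:260,240:380]
k,l,st,c=cv2.connectedComponentsWithStats((g<50).astype(np.uint8))
for i in range(1,k):
    if st[i,4]>60: print(st[i]+[240,160,0,0,0],c[i]+[240,160])
# predicted pixel of knob-top-ish points
for nm,P in (('L home',[*L0,.146]),('R 17',[*R0,.174]),('R 28',[*R0,.163]),('R 38',[*R0,.153]),('tab -75',(C-.085*XD-.075*YD+[0,0,.149]))):
    f,cx,cy,e,q=K['side']; p=R.from_quat(np.r_[q[1:],q[0]]).inv().apply(np.array(P)-e); print(nm,p[0]/p[2]*f+cx,p[1]/p[2]*f+cy)
E
```

```text
t 15.1667 pos [0.4086 0.0085 0.2623] F [-0.21  0.84 -0.34] w 0.0002
axes xyz cols
 [[-0.994  0.001 -0.109]
 [ 0.109 -0.    -0.994]
 [-0.001 -1.     0.   ]]
shift in tool [-0.2142  0.2625 -0.0211]
[328 186  16  14 175] [335.17714286 192.62857143]
[259 192  16  16 151] [266.12582781 199.32450331]
[ 290  202   78   58 1178] [334.24278438 235.77674024]
[283 211  17  16 214] [291.37850467 218.44859813]
[247 226  22  34  84] [255.66666667 243.53571429]
L home 334.61686362392004 192.06141912345095
R 17 290.7215287221277 215.33146860323
R 28 291.0396777686378 218.15809367288216
R 38 291.32473668307864 220.69072635786117
tab -75 265.6809066182574 199.08072200919904
```

View pics/side5.png

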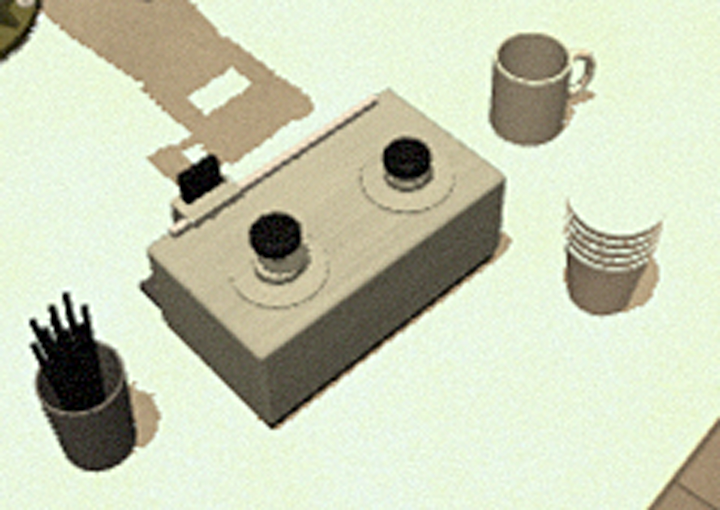

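View pics/top5.png

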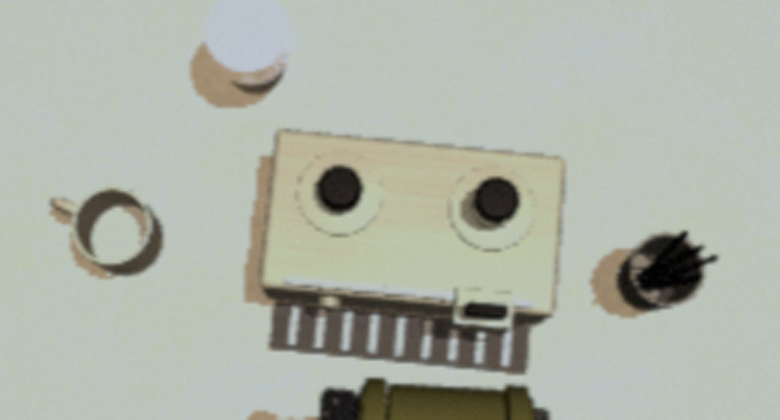

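The tab is at (266.1,199.3) against (265.7,199.1) predicted for −75 mm. The left knob matches home, the right knob matches a depth of about 28 mm, and the bystanders have not moved. I hand in.

```bash
python3 -c "
from cell import *
print(sign_off())"
```

```text
the job is handed in; nothing more can be done
None
```

The right pump is the stuck one, and the shutter now sits across its spout. I handed the job in at about 15.3 s of the 53 s; `sign_off` gives no verdict.

- **Right plunger (stuck):** it stiffened at about 25 mm. I stopped at about 29 mm with 8.3 N, and it still held about 6 N when I paused there. After letting go, the side camera fits a depth of about 28 mm, uncertain by a few mm but inside 17 to 38 mm.
- **Left plunger (sound):** it took about 3 N all the way and met the hard stop at 44.8 mm with 7.8 N. The side camera agrees that it is fully home.
- **Shutter:** I pushed the tab to the right end stop, where I felt 15 N. The tab shows within 0.5 pixel of where it should be at −75 mm.
- **Surroundings:** mug, straws and cup stack look unmoved in both views, and the arm is clear of everything.

The force reading is noisy by about 1 N, so I judged the stiffening by its trend. My first two move calls were refused because rows need all seven fields; nothing moved. No check failed; the only disagreement was a 4 mm knob offset in the wrist view, mostly from the arm still moving when the picture was taken.

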